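Load the glue press, flip its safety catch and hold the lever down

ROBOT

A 6-joint arm with a two-finger parallel gripper is mounted at the origin on the work surface. World frame = base frame: x ahead of the robot, y to its left, z up, the work surface at z = 0. Lengths are in m, angles in degrees, forces in N, time in s.
With the tool pointing down it reaches from about 0.3 to 0.75 m from the base axis. Payload 8.5 kg.
Tool frame: the origin (TCP) lies at the very end of the fingers, on their centre line; the grasp point (between the pads) lies 19 mm behind it (env.grip_point_offset is the distance from the TCP to the grasp point, in m); z points along the fingers, y is the direction in which the jaws open and shut (so a half turn about z gives the same grasp; the last joint's range is limited). The gripper opens to 85 mm and grips with 20 to 120 N. Pads are 22 mm wide; open, the fingers measure 114 mm over their backs; the gripper's body (76 mm by 85 mm) begins 54 mm behind the grasp point. The pads swing forward as they close: fully open they stand 13 mm farther back than shut.
Start: joints at [-89.341, 21.807, 74.336, -0, 83.858, -12.336], TCP at [0.124, -0.536, 0.231] pointing down, gripper open.
Joint ranges: [-178.18, 178.18], [-50.72, 133.34], [12.68, 142.11], [-81.47, 261.47], [9.98, 163.14], [-165.26, 165.26]. Speed limits (degrees/s): [136.94, 136.94, 180, 180, 180, 180].

INTERFACE

Orientations are given as a 3x3 rotation matrix whose columns are the frame's x, y, z axes.
In Python, from rig import env gives the robot as it stands.
- The arm moves only by the tool move_arm, never from a script. Its argument "moves" is a list of rows, each a list of 4 numbers: the shift along the tool's x, y, z in mm, then the turn about the tool's z in rad. In form: [[tx, ty, tz, spin], ...]. A call has 1 to 20 rows; each row is the pose to reach, as a shift and turn from the pose commanded when the call began, along the tool's axes at that moment; what a row does not reach only later rows make up. A row lasts 1/10 s, in which the tool goes at most 50 mm and 8.59 degrees, less where a joint would pass 70% of its speed; a pose out of reach is approached as far as the arm can. A call with a gripper value outside its range is refused whole. "grip" is the closure, from 0 (fully open) to 1 (shut), set as the call begins (left out, the last holds). The fingers move at their own pace and stop on an object; "grip_force" is the grip in N (left out, the last holds). Time passes only in rows, so rows that repeat a pose let the fingers close. It gives the time, the measured TCP pose, the force and the opening at its end, in the units of the state.
- env.observe(): the state, without advancing time (a new reading comes with each control period).
- env.get_image(name): name is "scene" or "top" or "wrist"; returns the picture (384x512x3 uint8, red, green, blue); there is no depth.
- env.get_calibration(name): a dict with "fovy" (degrees; the focal length in pixels is half the picture's height over the tangent of half this angle, whatever the lens; pixels are square), "cx", "cy" (the principal point, pixels), "k1" (the pictures are not rectified: a ray, as slopes to the right and down, at radius r is drawn at 1 + k1 r^2 times it, then the intrinsics apply), "extrinsics" (4x4, takes a point from world to camera coordinates); the wrist camera has in their place "tool_from_camera" (4x4, takes a point from camera to tool coordinates, whose origin is the TCP and whose axes are the flange's). Camera axes: x right, y up, looking along -z (the intrinsics and any distortion apply to the point x, -y, -z); pixel columns grow to the right and rows downward; lengths in m; the calibration is good to about 2 mm. A picture is of the moment at which its call begins: read the wrist's pose just before it. get_calibration takes no time and is no camera call.
- env.close_job(): hands the job in, once; it reports no verdict.
Trained networks look in the newest picture that a camera, given by its name, has taken for a name from the list of things; names that differ only in an ending like _2 or _b are one class to them, and where a whole thing is asked for, a point or a joint stands for the part that bears it (a point fixed in the world has none). Each returns a list of dicts, best first, with "conf" (0 to 1); they miss things now and then, are a little off and sometimes report something else, mostly with a low value. They report only what shows in the picture. A call takes as long as a camera call. They do not tell look-alikes from the thing itself.
- env.silhouettes(camera, name): "region" (384x512 bool, what is visible of it) and "point" ([row, column] in pixels, amid what is visible of it).
- env.tip_of(camera, name): "point" ([row, column] in pixels: a listed point, or the origin of a listed thing).
The state is a dict: "time_s": time; "q": joint angles; "qvel": joint speeds; "joint_efforts": joint torques, N m; "position": TCP position; "tool_rot": TCP orientation; "ft_force": force on the tool from outside, world axes, zero at the start; "wrist_torque": the same for the moment, N m; "grip_width": finger opening in m.
Only numpy, scipy, OpenCV 4.12 (cv2) and the standard library are available. Lean on these libraries where they do the work, as an engineer would, in place of code of your own. Each camera call takes 0.05 s, during which the arm holds its last target.

TASK

Press the rosettes on: with the press lever still locked up, set the two loose rosette blocks on the press bed beside the one already there, in any order, so that all three stand square in one neat row against the rear fence and the end stop, side by side with hardly any gap. Then flip the safety catch right over and only then pull the lever down on to all three blocks and keep it pressed: finish while still holding the lever down (it springs back if you let go). Leave everything else on the bench where it is.

Things in the scene. Friction and masses are not known exactly. Their poses are not given: they have to be found in the camera images.
- press: Bench glue press, fixed: wooden base board whose top, the bed, is 30 mm above the table. Origin on the table under the middle of the lever's pivot shaft; x points from the bed to the shaft (away from the robot), y left along the shaft, z up. In this frame the bed spans x -150 to 40, y -190 to 120 mm. Bearing posts: x +-18, y 71 to 85 and -85 to -71, up to z 114 mm
- press_row (a point): On the bed, centre of the middle place of the row, at x -100, y 0, z 30 mm of the press. Blocks against fence and stop have their centres at press x -100 and y +56, 0, -56 mm. The rear fence is a low bar, 8 mm above the bed, front face at press x -72 mm; the end stop at the row's left end is 12 mm above the bed, its face at press y +84 mm
- press_pivot (a point): Middle of the lever's pivot shaft, 96 mm above the press origin, axes as the press's
- lever_angle (a joint): Lever angle about the shaft: 0 = fully up on its stop (98 degrees above level); it grows as the lever is pulled towards the robot and down; 1.71 rad = level, the board flat on blocks 34 mm high (without blocks it goes on to 1.80). A spring drives it up whenever it is let go: the handle needs about 4 N to start moving and 6 to 8 N at level, and more to press
- lever: Press lever: two flat steel arms at y +-50 mm, 8 mm wide, joined by a handle bar. Under them a cork-faced pressing board, 172 x 50 mm, centred 100 mm from the shaft, its face 32 mm below the arms' centre line when level. A locking pin juts out of the right arm, 60 mm from the shaft, to y -118 mm. Origin on the shaft; turns with the lever; axes as the press's at angle 0
- lever_handle (a point): Middle of the round dark wooden handle bar, diameter 22 mm, 128 mm long along the press's y, 92 mm free between the arms. It moves on a circle of radius 205 mm about the shaft: at lever angle q it is x = -205 cos(1.71 - q), z = 205 sin(1.71 - q) mm from point press_pivot in press axes; about 300 mm above the table when up
- catch_angle (a joint): Safety catch angle about its pin, which runs along the press's x: 0 to 0.15 = on, the blade lies in front of the lever's locking pin and blocks the lever; it grows as the thumb tab is pushed outwards (press -y) and then down, while the blade rises; 1.4 = its stop, right over. It stays where it is left; about 1.5 N at the tab moves it
- catch: Safety catch: dark steel bell crank on the front of an upright bracket at the right of the press (bracket: press x 4 to 14, y -182 to -138 mm, up to z 168 mm). Origin on its pin, at press x -4, y -160, z 155.5 mm. On: a flat blade (12 mm thick along x, 14 mm high) points inwards (+y) 53 mm and a thumb tab (12 mm wide) points up 54 mm
- catch_tab (a point): Middle of the round black grip of the thumb tab (diameter 17 mm, 22 mm long), 45 mm from the catch's pin: straight above it when the catch is on, swinging out to the right of the press as it is flipped
- block_a: Square wooden corner block, 56 x 56 x 28 mm, with a round carved rosette (diameter 47 mm) on top rising 6 mm, 34 mm high in all, 0.07 kg. Origin at the centre of its underside, z up. This one stands in the press from the start, in the left place of the row against the end stop and the fence
- block_b: Square wooden corner block, 56 x 56 x 28 mm, with a round carved rosette (diameter 47 mm) on top rising 6 mm, 34 mm high in all, 0.07 kg. Origin at the centre of its underside, z up. One of the two loose ones, on the table
- block_c: Square wooden corner block, 56 x 56 x 28 mm, with a round carved rosette (diameter 47 mm) on top rising 6 mm, 34 mm high in all, 0.07 kg. Origin at the centre of its underside, z up. The other loose one, on the table; interchangeable with block_b
- plain_block: plain wooden block, 56 x 56 x 28 mm, the same stock as the corner blocks but with no rosette; a bystander
- wax_tin: round flat tin, diameter 84 mm, 44 mm high; a bystander
- cup: clear plastic cup, rim diameter 72 mm, 85 mm high; a bystander
- brush: flat paint brush lying down, about 240 mm long, 20 mm high; origin about 80 mm from its handle end, +x to the bristles; a bystander
- moulding: length of dentil moulding, 260 x 50 x 22 mm, lying; origin mid-length; a bystander
- sand_block: cork sanding block, 110 x 62 x 37 mm; a bystander
- stain_jar: amber glass jar with a metal lid, diameter 60 mm, 85 mm high; a bystander
Mind the look-alikes: they are no part of the job. What is shaped like the block_b but green is not meant. What is shaped like the block_a but blue is not meant.

How it is judged (in metres and radians):
On the way, in this order (a step that is already met when the one before it is completed fails the run):
1. the three rosette blocks stand in a neat row on the bed, released, with the lever up and the catch on (x of block_a in the frame of press between -0.108 and -0.094 m and y of block_a in the frame of press between 0.05 and 0.061 m and ((x of block_b in the frame of press between -0.108 and -0.094 m and y of block_b in the frame of press between -0.01 and 0.004 m and x of block_c in the frame of press between -0.108 and -0.094 m and y of block_c in the frame of press between -0.07 and -0.052 m and horizontal distance between block_a and block_b below 0.062 m and horizontal distance between block_b and block_c below 0.062 m) or (x of block_c in the frame of press between -0.108 and -0.094 m and y of block_c in the frame of press between -0.01 and 0.004 m and x of block_b in the frame of press between -0.108 and -0.094 m and y of block_b in the frame of press between -0.07 and -0.052 m and horizontal distance between block_a and block_c below 0.062 m and horizontal distance between block_c and block_b below 0.062 m)) and z of block_a in the frame of press between 0.026 and 0.033 m and (angle between the x axis of block_a and the x axis of press, either way round below 0.1 rad or angle between the x axis of block_a and the x axis of press, either way round above 1.4708 rad) and angle between each of block_a, block_b, block_c's own z axis and vertical below 0.06 rad and z of block_b in the frame of press between 0.026 and 0.033 m and (angle between the x axis of block_b and the x axis of press, either way round below 0.1 rad or angle between the x axis of block_b and the x axis of press, either way round above 1.4708 rad) and z of block_c in the frame of press between 0.026 and 0.033 m and (angle between the x axis of block_c and the x axis of press, either way round below 0.1 rad or angle between the x axis of block_c and the x axis of press, either way round above 1.4708 rad) and linear speed of each of block_a, block_b, block_c below 0.02 m/s and contact force between the fingers and block_a below 0.05 N and contact force between the fingers and block_b below 0.05 N and contact force between the fingers and block_c below 0.05 N and value of joint catch_angle below 0.25 rad and value of joint lever_angle below 0.2 rad), for 0.2 s.
2. the safety catch is flipped right over while the lever is still up (value of joint catch_angle above 1 rad and value of joint lever_angle below 0.2 rad), for 0.1 s.
3. the lever is pulled down and presses all three blocks (value of joint lever_angle above 1.64 rad and contact force between lever and block_a above 2 N and contact force between lever and block_b above 2 N and contact force between lever and block_c above 2 N), for 0.3 s.
At the end, for the whole second after the job is handed in: Fingers hold the lever down (over 3 N, angle over 1.64 rad), its board presses each block with over 2 N; catch beyond 1.0 rad; blocks flat in one row untouched by the fingers, within 8 mm of the fence and 6 mm of the stop, gaps up to 6 mm, turned under 0.1 rad (all of step 3 and x of block_a in the frame of press between -0.108 and -0.094 m and y of block_a in the frame of press between 0.05 and 0.061 m and ((x of block_b in the frame of press between -0.108 and -0.094 m and y of block_b in the frame of press between -0.01 and 0.004 m and x of block_c in the frame of press between -0.108 and -0.094 m and y of block_c in the frame of press between -0.07 and -0.052 m and horizontal distance between block_a and block_b below 0.062 m and horizontal distance between block_b and block_c below 0.062 m) or (x of block_c in the frame of press between -0.108 and -0.094 m and y of block_c in the frame of press between -0.01 and 0.004 m and x of block_b in the frame of press between -0.108 and -0.094 m and y of block_b in the frame of press between -0.07 and -0.052 m and horizontal distance between block_a and block_c below 0.062 m and horizontal distance between block_c and block_b below 0.062 m)) and z of block_a in the frame of press between 0.026 and 0.033 m and (angle between the x axis of block_a and the x axis of press, either way round below 0.1 rad or angle between the x axis of block_a and the x axis of press, either way round above 1.4708 rad) and angle between each of block_a, block_b, block_c's own z axis and vertical below 0.06 rad and z of block_b in the frame of press between 0.026 and 0.033 m and (angle between the x axis of block_b and the x axis of press, either way round below 0.1 rad or angle between the x axis of block_b and the x axis of press, either way round above 1.4708 rad) and z of block_c in the frame of press between 0.026 and 0.033 m and (angle between the x axis of block_c and the x axis of press, either way round below 0.1 rad or angle between the x axis of block_c and the x axis of press, either way round above 1.4708 rad) and contact force between the fingers and block_a below 0.05 N and contact force between the fingers and block_b below 0.05 N and contact force between the fingers and block_c below 0.05 N and value of joint catch_angle above 1 rad and contact force between the fingers and lever above 3 N); the arm keeps its last pose, push and grip.
It fails at once if a bystander was moved by more than 30 mm or knocked over (distance of any of plain_block, wax_tin, cup, brush, moulding, sand_block, stain_jar from where it was at the start of the episode above 0.03 m or angle between any of plain_block, wax_tin, cup, brush, moulding, sand_block, stain_jar's own z axis and vertical above 0.4 rad).
It also fails if it takes over 72 s, if anything falls off the work surface, if the arm or the gripper's body presses on something with over 40 N, if the wrist force passes 120 N, or if a joint passes its speed limit or range.

## Working session

There is one attempt and no reset: what is moved stays moved. The work goes in short steps, Python scripts to look and compute and a tool call to move; the robot and the scene stay as the last step left them, time stands still between calls to the robot, and variables do not carry over. Pictures are saved under pics/ and viewed, and the job is handed in when it is done.

Besides the shell and the picture viewer there is one more tool, called as name(argument=value, ...), one argument or row to a line, values as JSON. move_arm: Moves the arm, as the interface text tells. Its arguments: {"type":"object","properties":{"moves":{"type":"array"},"grip":{"type":"number"},"grip_force":{"type":"number"}},"required":["moves"]}

```bash
mkdir -p pics; ls; python3 - <<'E'
from rig import env
import cv2
o=env.observe(); print(o)
for n in ("scene","top","wrist"):
    im=env.get_image(n); cv2.imwrite(f"pics/{n}0.png",im[:,:,::-1]); print(n,env.get_calibration(n))
E
```

```text
pics
{'time_s': 0.0, 'q': array([-8.93417837e+01,  2.18415745e+01,  7.43859857e+01, -2.67922366e-03,
        8.38593495e+01, -1.23347220e+01]), 'qvel': array([-0.04289767, -0.05270489,  0.01248254,  0.00219852, -0.00537123,
        0.07514785]), 'joint_efforts': array([-1.81002746e-03, -4.48468316e+01, -2.31278819e+01, -2.71644876e-04,
        4.73498774e-03,  2.01781000e-05]), 'position': array([ 0.1236491 , -0.53560447,  0.23069906]), 'tool_rot': array([[ 9.74396659e-01,  2.24835822e-01, -6.39152726e-05],
       [ 2.24835658e-01, -9.74395519e-01,  1.51622586e-03],
       [ 2.78623132e-04, -1.49177585e-03, -9.99998848e-01]]), 'ft_force': array([ 0.02998942, -0.17276379,  0.09277333]), 'wrist_torque': array([ 0.0168297 , -0.00389554,  0.01345406]), 'grip_width': 0.08544191465516411}
scene {'fovy': 50.982286651547646, 'cx': 248.52307486628033, 'cy': 192.04063124716677, 'k1': 0.04722910206154697, 'extrinsics': array([[-0.78029003,  0.62527182,  0.01351382,  0.38804418],
       [-0.5292084 , -0.67161719,  0.51852561,  0.1692522 ],
       [ 0.33329557,  0.39744874,  0.8549553 , -1.764718
[... 214 characters left out ...]
-0.99985216,  0.01429484,  0.00854095],
       [ 0.99724093, -0.00847662,  0.07374739, -0.52939102],
       [-0.07361532,  0.01496012,  0.9971745 , -1.58007757],
       [ 0.        ,  0.        ,  0.        ,  1.        ]])}
wrist {'fovy': 60.61019467595759, 'cx': 254.41382804851565, 'cy': 189.20168378056928, 'k1': 0.022605852526756093, 'tool_from_camera': array([[ 4.95419163e-04,  9.53711912e-01,  3.00721373e-01,
         7.69565429e-02],
       [ 9.99999821e-01, -5.73037037e-04,  1.69902035e-04,
        -4.91629952e-04],
       [ 3.34362079e-04,  3.00721235e-01, -9.53712025e-01,
        -1.42344031e-01],
       [ 0.00000000e+00,  0.00000000e+00,  0.00000000e+00,
         1.00000000e+00]])}
```

View pics/scene0.png

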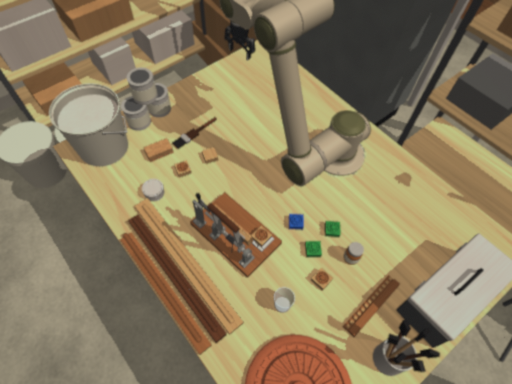

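View pics/top0.png

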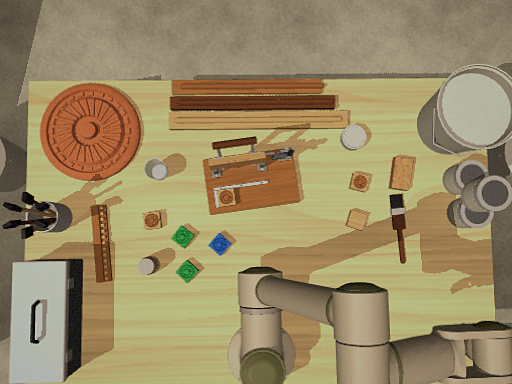

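View pics/wrist0.png

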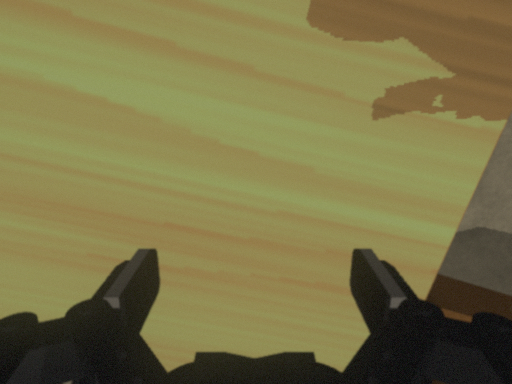

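The top view shows the press around (252,180), with block_a at (227,197). Loose rosettes are at (152,220) and (360,181), and the plain block is at (357,218). Green and blue look-alikes are at (183,237), (188,271) and (220,243). Next I'll measure them.

```bash
cat > h.py <<'E'
import numpy as np, cv2
from rig import env
def ray(cam,rc,obs=None):
    k=env.get_calibration(cam); f=192/np.tan(np.radians(k["fovy"]/2))
    u=(rc[1]-k["cx"])/f; v=(rc[0]-k["cy"])/f
    s=1.0
    for _ in range(20): s=1/(1+k["k1"]*((u*s)**2+(v*s)**2))
    d=np.array([u*s,-v*s,-1.0])
    if cam=="wrist":
        o=obs; T=np.eye(4);T[:3,:3]=o["tool_rot"];T[:3,3]=o["position"]; W=T@k["tool_from_camera"]
    else: W=np.linalg.inv(k["extrinsics"])
    return W[:3,3],W[:3,:3]@d
def at(cam,rc,z,obs=None):
    p,d=ray(cam,rc,obs); return p+d*(z-p[2])/d[2]
def proj(cam,P,obs=None):
    k=env.get_calibration(cam); f=192/np.tan(np.radians(k["fovy"]/2))
    P=np.atleast_2d(P)
    if cam=="wrist":
        T=np.eye(4);T[:3,:3]=obs["tool_rot"];T[:3,3]=obs["position"]; E=np.linalg.inv(T@k["tool_from_camera"])
    else: E=k["extrinsics"]
    c=P@E[:3,:3].T+E[:3,3]; u=c[:,0]/-c[:,2]; v=-c[:,1]/-c[:,2]; s=1+k["k1"]*(u*u+v*v)
    return np.c_[k["cy"]+f*v*s,k["cx"]+f*u*s]
def tri(a,b):
    (p,d),(q,e)=a,b
    A=np.c_[d,-e]; t=np.linalg.lstsq(A,q-p,rcond=None)[0]
    x=p+d*t[0]; y=q+e*t[1]; return (x+y)/2,np.linalg.norm(x-y)
E
python3 - <<'E'
from h import *
np.set_printoptions(precision=4,suppress=True)
env.get_image("top");env.get_image("scene")
for n in ["block_a","block_b","plain_block","press","press_row","press_pivot","lever_handle","catch","catch_tab","lever"]:
    r={}
    for c in ("top","scene"):
        r[c]=[(x["point"],round(x["conf"],2)) for x in env.tip_of(c,n)]
    print(n,[ (np.round(p,1),c) for p,c in r["top"]],[ (np.round(p,1),c) for p,c in r["scene"]])
    if n[:5] not in("block","plain") and r["top"] and r["scene"]:
        print("   tri",*tri(ray("top",r["top"][0][0]),ray("scene",r["scene"][0][0])))
    if n[:5] in("block","plain"):
        for p,c in r["top"]: print("   top",at("top",p,0.0)[:2])
        for p,c in r["scene"]: print("   scene",at("scene",p,0.0)[:2])
im=cv2.imread("pics/top0.png")
cv2.imwrite("pics/t_press.png",cv2.resize(im[125:225,190:310],None,fx=6,fy=6,interpolation=cv2.INTER_CUBIC))
E
```

```text
block_a [(array([220.6, 151.9]), 0.84), (array([244.5, 219.1]), 0.82), (array([196.2, 225.8]), 0.81), (array([178.9, 359.7]), 0.73), (array([236.4, 182.2]), 0.66), (array([269.6, 186.2]), 0.56), (array([239.5, 398.8]), 0.51)] [(array([281.5, 318.6]), 0.85), (array([225.1, 296.1]), 0.77), (array([229.3, 327.5]), 0.67), (array([167.2, 182.9]), 0.58), (array([246.6, 311.2]), 0.58)]
   top [0.454  0.3724]
   top [0.3698 0.1421]
   top [0.5359 0.1184]
   top [ 0.5924 -0.3478]
   top [0.3988 0.2685]
   top [0.2857 0.2545]
   top [ 0.3811 -0.4774]
   scene [0.4662 0.367 ]
   scene [0.3769 0.148 ]
   scene [0.293  0.2373]
   scene [ 0.5706 -0.355 ]
   scene [0.3931 0.2511]
block_b [(array([220.6, 151.9]), 0.84), (array([244.5, 219.1]), 0.82), (array([196.2, 225.8]), 0.81), (array([178.9, 359.7]), 0.73), (array([236.4, 182.2]), 0.66), (array([269.6, 186.2]), 0.56), (array([239.5, 398.8]), 0.51)] [(array([281.5, 318.6]), 0.85), (array([225.1, 296.1]), 0.77), (array([229.3, 327.5]), 0.67), (array([167.2, 182.9]), 0.58), (array([246.6, 311.2]), 0.58)]
   top [0.454  0.3724]
   top [0.3698 0.1421
[... 675 characters left out ...]
3, 239.3]), 0.57)] [(array([236.5, 231.2]), 0.66)]
   tri [0.6344 0.0687 0.1046] 0.0015836936299531703
lever_handle [(array([140.5, 234.5]), 0.74), (array([266.3, 151.1]), 0.45)] [(array([215.4, 222.2]), 0.85), (array([304.9, 373.4]), 0.62)]
   tri [0.6682 0.0759 0.315 ] 0.0008681717143263093
catch [(array([153.9, 287.6]), 0.51)] [(array([204.5, 199.4]), 0.61), (array([156.5, 213.7]), 0.43)]
   tri [ 0.6578 -0.0864  0.1462] 0.00013064398941462372
catch_tab [(array([152.8, 288.7]), 0.65)] [(array([194.3, 195.6]), 0.61)]
   tri [ 0.6559 -0.0898  0.2094] 0.014377061713611765
lever [(array([164.8, 238. ]), 0.59)] [(array([238.6, 232.9]), 0.76)]
   tri [0.6312 0.0736 0.091 ] 0.0022220694640718596
```

View pics/t_press.png

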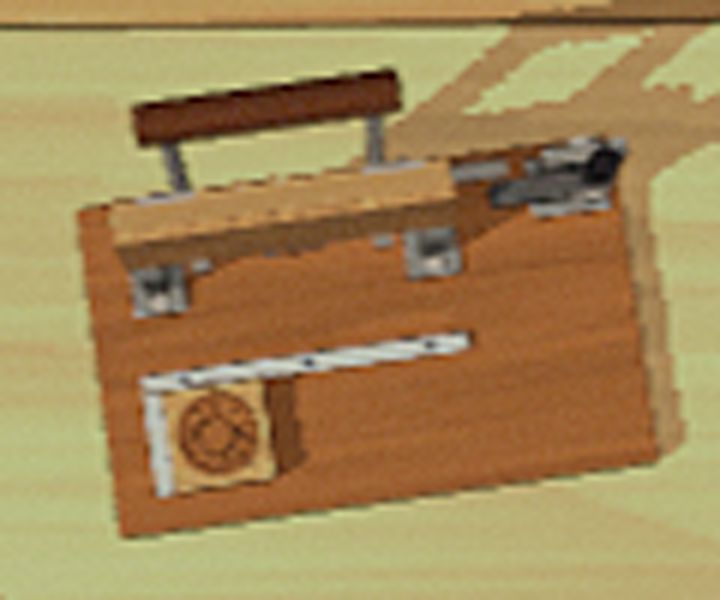

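```bash
python3 - <<'E'
from h import *
im=cv2.imread("pics/scene0.png")
cv2.imwrite("pics/s_press.png",cv2.resize(im[180:280,180:290],None,fx=6,fy=6,interpolation=cv2.INTER_CUBIC))
from scipy.optimize import least_squares
t=lambda x,y:(125+(y-2.5)/6,190+(x-2.5)/6)
pts=[((-150,120,30),t(122,537)),((-150,-190,30),t(657,460)),((40,120,30),t(80,210)),((40,-190,30),t(620,140)),((-72,84,38),t(163,392))]
P=np.array([p for p,_ in pts])/1000; I=np.array([q for _,q in pts])
def W(v,P):
    c,s=np.cos(v[2]),np.sin(v[2]); return np.c_[v[0]+c*P[:,0]-s*P[:,1],v[1]+s*P[:,0]+c*P[:,1],P[:,2]]
r=least_squares(lambda v:(proj("top",W(v,P))-I).ravel(),[0.64,0.07,0.1]); print(r.x,r.fun.reshape(-1,2))
Q=np.array([(-150,120,30),(-150,-190,30),(40,120,30),(40,-190,30),(-4,-160,200.5),(0,0,96)])/1000
print(proj("scene",W(r.x,Q)))
for p in [(-100,0,30),(-100,-56,30)]: print(W(r.x,np.array([p])/1000))
E
```

```text
[0.63650472 0.07145669 0.12417227] [[ 0.16583007 -0.36406035]
 [ 0.89627714  1.01419004]
 [-0.49189495 -0.37367692]
 [-0.56726203 -0.54333906]
 [-0.02651738  0.26466942]]
[[240.22925815 282.36898548]
 [190.70235787 224.87981832]
 [275.05882726 247.02479453]
 [220.69632115 189.31994717]
 [195.76578312 199.05645449]
 [238.37348904 231.01964766]]
[[0.53727466 0.05907135 0.03      ]]
[[0.54421046 0.00350252 0.03      ]]
```

View pics/s_press.png

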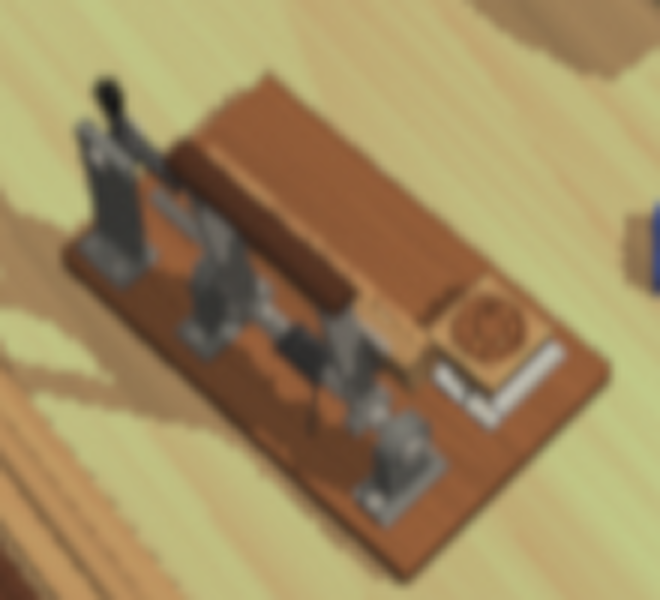

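```bash
python3 - <<'E'
from h import *
im=cv2.imread("pics/top0.png")
a=cv2.resize(im[155:205,335:385],None,fx=8,fy=8,interpolation=cv2.INTER_CUBIC)
b=cv2.resize(im[195:245,127:177],None,fx=8,fy=8,interpolation=cv2.INTER_CUBIC)
cv2.imwrite("pics/bl.png",np.hstack([a,b]))
for s in env.silhouettes("top","block_b"):
    m=s["region"].astype(np.uint8); c=max(cv2.findContours(m,0,2)[0],key=cv2.contourArea)
    R=cv2.minAreaRect(c); bx=cv2.boxPoints(R)
    w=np.array([at("top",(p[1],p[0]),0.028)[:2] for p in bx]); e=w[1]-w[0]
    print(np.round(s["point"],1),round(s["conf"],2),"ctr",w.mean(0).round(4),"sides",np.linalg.norm(e).round(3),np.linalg.norm(w[2]-w[1]).round(3),"yaw mod90",round(np.degrees(np.arctan2(e[1],e[0]))%90,1))
E
```

```text
[246.4 219.8] 0.84 ctr [0.3714 0.1379] sides 0.055 0.057 yaw mod90 44.6
[234.9 180.4] 0.82 ctr [0.3988 0.2656] sides 0.057 0.056 yaw mod90 51.3
[198.6 225.5] 0.75 ctr [0.5277 0.1162] sides 0.061 0.061 yaw mod90 89.5
[183.1 360.9] 0.72 ctr [ 0.5795 -0.3388] sides 0.06 0.061 yaw mod90 74.7
[219.1 153.3] 0.59 ctr [0.4554 0.3671] sides 0.062 0.059 yaw mod90 5.9
[270.7 184.5] 0.59 ctr [0.2849 0.2496] sides 0.061 0.057 yaw mod90 44.6
```

View pics/bl.png

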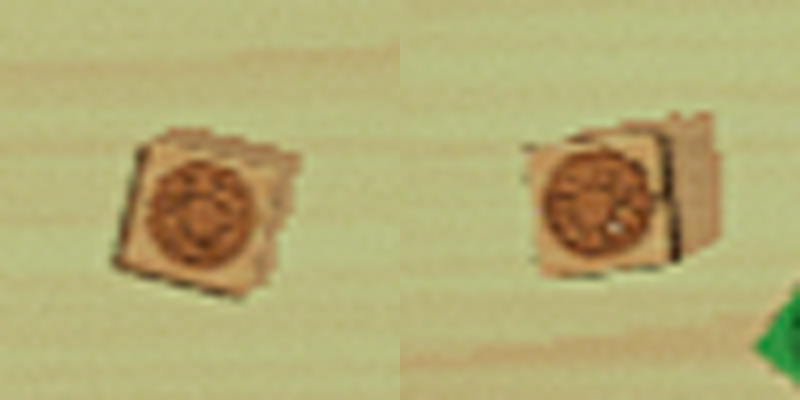

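move_arm(
  moves=[
    [45,-8,0,-0.1],
    [90,-16,0,-0.22],
    [135,-24,0,-0.34],
    [180,-32,0,-0.46],
    [225,-40,10,-0.58],
    [270,-48,20,-0.7],
    [315,-56,30,-0.82],
    [360,-64,40,-0.94],
    [405,-72,50,-1.05],
    [450,-80,60,-1.096],
    [487,-87,60,-1.096],
    [487,-87,60,-1.096],
    [487,-87,60,-1.096],
  ],
)

```text
time_s: 2.6
position: [0.5789, -0.3412, 0.1709]
tool_rot: [[0.244, 0.97, -0.001], [0.97, -0.244, 0.0], [-0.0, -0.001, -1.0]]
ft_force: [-0.1, 0.3, 0.6]
grip_width: 0.085
```

```bash
cat > wl.py <<'E'
from h import *
import sys
np.set_printoptions(precision=4,suppress=True)
tag=sys.argv[1]; z=float(sys.argv[2])
o=env.observe(); im=env.get_image("wrist"); cv2.imwrite(f"pics/{tag}.png",im[:,:,::-1])
print("t",o["time_s"],"pos",o["position"],"yaw",np.degrees(np.arctan2(o["tool_rot"][1,0],o["tool_rot"][0,0])),"w",o["grip_width"],"F",o["ft_force"])
for s in env.silhouettes("wrist","block_b"):
    m=s["region"].astype(np.uint8); c=max(cv2.findContours(m,0,2)[0],key=cv2.contourArea)
    bx=cv2.boxPoints(cv2.minAreaRect(c))
    w=np.array([at("wrist",(p[1],p[0]),z,o)[:2] for p in bx]); e=w[1]-w[0]
    print(np.round(s["point"],1),round(s["conf"],2),"ctr",w.mean(0),"sides",np.linalg.norm(e).round(4),np.linalg.norm(w[2]-w[1]).round(4),"yaw90",round(np.degrees(np.arctan2(e[1],e[0]))%90,1))
    print("  box px",bx.round(0).tolist())
print([(x["point"],x["conf"]) for x in env.tip_of("wrist","block_b")])
E
python3 wl.py w1 0.028
```

```text
t 2.6 pos [ 0.5789 -0.3412  0.1709] yaw 75.86373225817923 w 0.08504571136002298 F [-0.1328  0.3285  0.6276]
[173.3 254.4] 0.59 ctr [ 0.58   -0.3415] sides 0.0595 0.054 yaw90 74.3
  box px [[225.0, 207.0], [225.0, 143.0], [287.0, 143.0], [287.0, 207.0]]
[([169.0, 255.5], 0.64)]
```

View pics/w1.png

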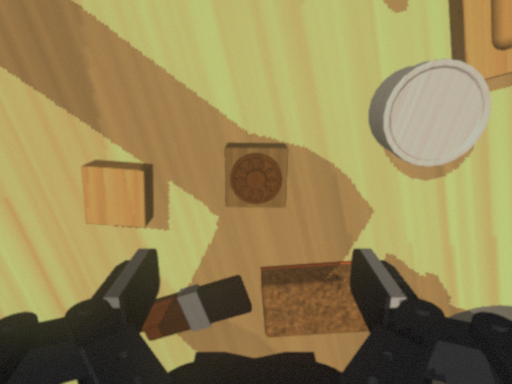

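```bash
python3 - <<'E'
from h import *
o=env.observe(); R=o["tool_rot"];p=o["position"]
for rc,z in [((179,256),.034),((207,225.5),.028),((207,287),.028),((152,228),.028),((152,286),.028)]:
    w=at("wrist",rc,z,o); print(w, (R.T@(w-p)*1000).round(1))
E
```

```text
[ 0.57854886 -0.34403109  0.034     ] [ -1.3   1.2 137.6]
[ 0.54410688 -0.36486753  0.028     ] [-30.  -27.  143.6]
[ 0.59943156 -0.37890196  0.028     ] [-30.   30.1 143.6]
[ 0.56029635 -0.31566721  0.028     ] [ 21.6 -23.5 143.6]
[ 0.60980636 -0.32824041  0.028     ] [ 21.7  27.6 143.6]
```

move_arm(
  moves=[
    [-3,1,40,0],
    [-3,1,80,0],
    [-3,1,115,0],
    [-3,1,145,0],
    [-3,1,162,0],
    [-3,1,162,0],
    [-3,1,162,0],
  ],
  grip=0,
)

```text
time_s: 3.45
position: [0.5786, -0.3457, 0.0103]
tool_rot: [[0.247, 0.969, 0.001], [0.969, -0.247, -0.001], [-0.0, 0.001, -1.0]]
ft_force: [0.0, -0.5, 0.9]
grip_width: 0.0854
```

move_arm(
  moves=[
    [0,0,0,0],
    [0,0,0,0],
    [0,0,0,0],
    [0,0,0,0],
    [0,0,0,0],
    [0,0,0,0],
  ],
  grip=1,
  grip_force=40,
)

```text
time_s: 4.05
position: [0.5793, -0.3453, 0.0109]
tool_rot: [[0.245, 0.969, 0.002], [0.969, -0.245, -0.002], [-0.001, 0.002, -1.0]]
ft_force: [-2.1, -0.1, 6.1]
grip_width: 0.055
```

move_arm(
  moves=[
    [0,0,-40,0],
    [0,0,-90,0],
    [0,-20,-140,0],
    [20,-40,-180,-0.05],
    [60,-60,-190,-0.1],
    [105,-80,-190,-0.17],
    [150,-95,-190,-0.24],
    [195,-110,-190,-0.31],
    [240,-120,-190,-0.372],
    [285,-125,-190,-0.372],
    [325,-125,-190,-0.372],
    [345,-125,-190,-0.372],
    [345,-125,-190,-0.372],
    [345,-125,-190,-0.372],
  ],
)

```text
time_s: 5.45
position: [0.5422, 0.0203, 0.1995]
tool_rot: [[-0.124, 0.992, 0.0], [0.992, 0.124, -0.0], [-0.0, 0.0, -1.0]]
ft_force: [-0.1, 0.5, -1.0]
grip_width: 0.0552
```

```bash
python3 wl.py w2 0.058
```

```text
t 5.45 pos [0.5422 0.0203 0.1995] yaw 97.15073331821033 w 0.055196593419855784 F [-0.1277  0.5163 -0.9632]
[ 64.  251.8] 0.75 ctr [0.5287 0.1125] sides 0.0546 0.0563 yaw90 7.2
  box px [[217.0, 26.0], [287.0, 26.0], [287.0, 101.0], [217.0, 101.0]]
[254.7 252.5] 0.69 ctr [ 0.5532 -0.0621] sides 0.1212 0.1428 yaw90 7.2
  box px [[188.0, 189.0], [322.0, 189.0], [322.0, 321.0], [188.0, 321.0]]
[20.7 83.5] 0.66 ctr [0.3927 0.1309] sides 0.0516 0.0577 yaw90 44.2
  box px [[24.0, 5.0], [71.0, -42.0], [134.0, 21.0], [86.0, 68.0]]
[([67.6, 254.5], 0.88), ([236.9, 251.8], 0.8), ([15.1, 88.2], 0.59)]
```

View pics/w2.png

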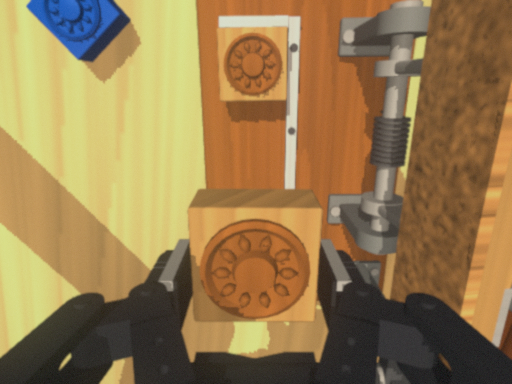

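```bash
python3 - <<'E'
from h import *
o=env.observe(); R=o["tool_rot"];p=o["position"]
for n,rc,z in [("A ros",(65,252.5),.064),("A c",(26,218),.058),("A c",(26,287),.058),("A c",(101,219),.058),("A c",(101,287),.058),("fence",(60,287),.038),("fence",(180,285),.038),("stop",(25,252),.042),("held ros",(269,257),p[2]+.0235),("held",(208,189),p[2]+.0175),("held",(208,321),p[2]+.0175),("held",(320,189),p[2]+.0175),("held",(320,321),p[2]+.0175),("bed front",(20,198),.03),("bed front",(180,206),.03)]:
    w=at("wrist",rc,z,o); print(n,w.round(4), (R.T@(w-p)*1000).round(1))
E
```

```text
A ros [0.5294 0.1112 0.064 ] [ 92.8  -1.5 135.4]
A c [0.4992 0.1363 0.058 ] [121.4 -28.4 141.4]
A c [0.5526 0.1429 0.058 ] [121.4  25.3 141.4]
A c [0.505  0.0803 0.058 ] [ 65.1 -29.5 141.4]
A c [0.5612 0.0873 0.058 ] [ 65.1  27.1 141.4]
fence [0.558  0.1202 0.038 ] [ 98.2  28.  161.4]
fence [0.5725 0.014  0.038 ] [ -8.9  29.4 161.4]
stop [0.525  0.1427 0.042 ] [124.6  -2.1 157.4]
held ros [0.5428 0.025  0.2229] [  5.6   1.3 -23.5]
held [0.5124 0.0458 0.2169] [ 29.9 -26.3 -17.5]
held [0.5655 0.0524 0.2169] [ 30.   27.2 -17.5]
held [ 0.516  -0.0083  0.2169] [-24.2 -29.4 -17.5]
held [ 0.5753 -0.0009  0.2169] [-24.1  30.4 -17.5]
bed front [0.4786 0.1427 0.03  ] [130.3 -48.1 169.4]
bed front [0.4962 0.0023 0.03  ] [-11.2 -47.7 169.4]
```

move_arm(
  moves=[
    [15,-3,30,0],
    [29,-3,70,0],
    [29,-3,110,0],
    [29,-3,140,0],
    [29,-3,150,0],
    [29,-3,156,0],
    [29,-3,158,0],
    [31,-3,158,0],
    [33,-3,158,0],
    [34,-3,158,0],
    [34,-3,158,0],
  ],
)

```text
time_s: 6.7
position: [0.5354, 0.0539, 0.0418]
tool_rot: [[-0.124, 0.992, 0.001], [0.992, 0.124, -0.0], [-0.0, 0.001, -1.0]]
ft_force: [-0.6, -0.8, -1.1]
grip_width: 0.0549
```

```bash
python3 wl.py w3 0.058
```

```text
t 6.7 pos [0.5354 0.0539 0.0418] yaw 97.12518467461157 w 0.05490737926493514 F [-0.6221 -0.7916 -1.0868]
[261.9 255. ] 0.88 ctr [0.5354 0.0569] sides 0.0554 0.0585 yaw90 7.2
  box px [[187.0, 202.0], [323.0, 202.0], [323.0, 322.0], [187.0, 322.0]]
[37.4  9.7] 0.62 ctr [0.4418 0.1353] sides 0.0217 0.0102 yaw90 83.4
  box px [[0.0, 71.0], [0.0, 4.0], [31.0, 4.0], [31.0, 71.0]]
[([128.5, 256.0], 0.93), ([237.3, 256.3], 0.85)]
```

View pics/w3.png

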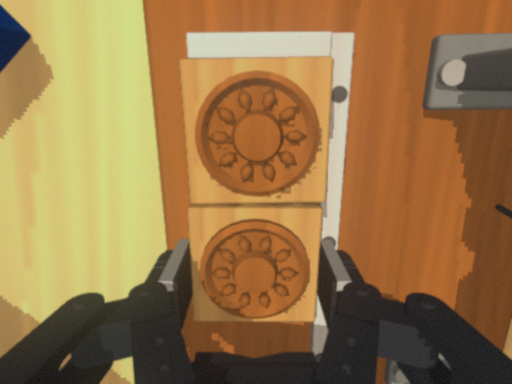

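move_arm(
  moves=[
    [0,0,1,0],
    [0,0,1,0],
  ],
)

```text
time_s: 7.05
position: [0.5353, 0.0537, 0.0409]
tool_rot: [[-0.124, 0.992, 0.001], [0.992, 0.124, -0.0], [-0.0, 0.001, -1.0]]
ft_force: [-1.2, 1.4, 6.1]
grip_width: 0.0549
```

move_arm(
  moves=[
    [0,0,0,0],
    [0,0,0,0],
    [0,0,0,0],
    [0,0,-10,0],
    [0,0,-40,0],
    [0,0,-80,0],
    [0,0,-120,0],
    [0,0,-130,0],
    [0,0,-130,0],
  ],
  grip=0,
)

```text
time_s: 7.95
position: [0.5357, 0.0537, 0.1722]
tool_rot: [[-0.124, 0.992, 0.004], [0.992, 0.124, -0.0], [-0.001, 0.004, -1.0]]
ft_force: [0.3, -0.6, -0.3]
grip_width: 0.0857
```

```bash
python3 wl.py w4 0.058
```

```text
t 7.95 pos [0.5357 0.0537 0.1722] yaw 97.10580570133406 w 0.0857254197811697 F [ 0.2636 -0.6197 -0.336 ]
[181.1 252.2] 0.76 ctr [0.5347 0.0566] sides 0.055 0.0566 yaw90 7.1
  box px [[218.0, 147.0], [288.0, 147.0], [288.0, 214.0], [218.0, 214.0]]
[198.1 471.2] 0.72 ctr [0.6888 0.0605] sides 0.0984 0.2417 yaw90 6.6
  box px [[371.0, 42.0], [511.0, 42.0], [511.0, 320.0], [371.0, 320.0]]
[46.7 66.9] 0.71 ctr [0.3928 0.1368] sides 0.0543 0.0571 yaw90 44.8
  box px [[10.0, 43.0], [63.0, -11.0], [129.0, 56.0], [76.0, 109.0]]
[107.8 256.8] 0.57 ctr [0.5289 0.1126] sides 0.055 0.0561 yaw90 7.1
  box px [[217.0, 71.0], [292.0, 71.0], [292.0, 147.0], [217.0, 147.0]]
[([109.5, 252.2], 0.8), ([172.9, 252.2], 0.77), ([52.9, 80.4], 0.74)]
```

View pics/w4.png

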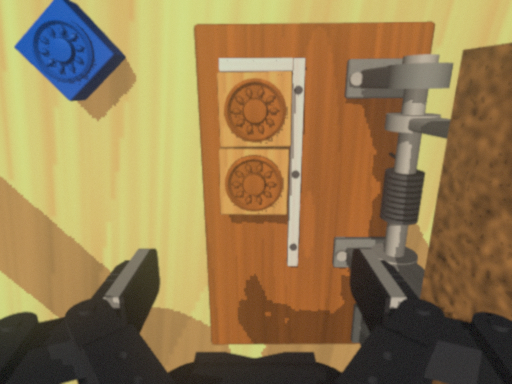

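move_arm(
  moves=[
    [45,-6,0,0],
    [90,-12,0,0],
    [135,-18,0,0],
    [180,-24,0,0],
    [225,-30,0,0],
    [270,-36,0,0],
    [310,-40,0,0],
    [320,-40,0,0],
    [320,-40,0,0],
    [320,-40,0,0],
  ],
)

```text
time_s: 9.1
position: [0.4561, 0.3652, 0.1694]
tool_rot: [[-0.123, 0.992, -0.001], [0.992, 0.123, -0.001], [-0.001, -0.002, -1.0]]
ft_force: [-0.4, -0.7, 1.1]
grip_width: 0.0857
```

```bash
python3 wl.py w5 0.028
```

```text
t 9.1 pos [0.4561 0.3652 0.1694] yaw 97.07348496435291 w 0.08567766564897442 F [-0.3834 -0.6585  1.0789]
[266.4  70. ] 0.72 ctr [0.289  0.2544] sides 0.0758 0.0569 yaw90 49.9
  box px [[23.0, 267.0], [72.0, 218.0], [116.0, 261.0], [66.0, 310.0]]
[266.7 188.3] 0.71 ctr [0.4032 0.2686] sides 0.0669 0.06 yaw90 56.6
  box px [[144.0, 268.0], [186.0, 220.0], [233.0, 260.0], [191.0, 308.0]]
[346.8 166.8] 0.63 ctr [0.3876 0.1682] sides 0.0388 0.058 yaw90 51.9
  box px [[138.0, 338.0], [162.0, 316.0], [197.0, 354.0], [172.0, 376.0]]
[171.1 255.7] 0.59 ctr [0.4555 0.3683] sides 0.0544 0.0588 yaw90 7.1
  box px [[223.0, 140.0], [286.0, 140.0], [286.0, 204.0], [223.0, 204.0]]
[([166.2, 257.3], 0.81), ([253.9, 80.9], 0.81), ([262.4, 192.8], 0.71), ([347.2, 158.5], 0.56)]
```

View pics/w5.png

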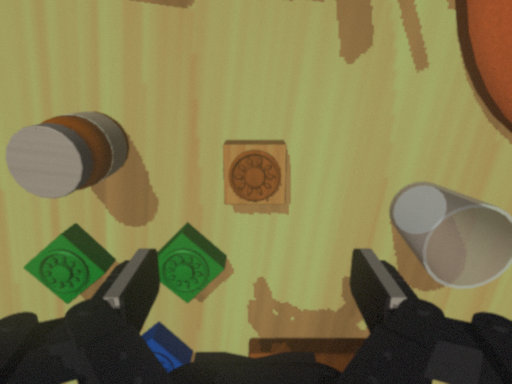

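move_arm(
  moves=[
    [2,0,40,0],
    [2,0,80,0],
    [2,0,115,0],
    [2,0,145,0],
    [2,0,159,0],
    [2,0,159,0],
    [2,0,159,0],
  ],
  grip=0,
)

```text
time_s: 9.95
position: [0.4563, 0.3679, 0.012]
tool_rot: [[-0.123, 0.992, 0.001], [0.992, 0.123, 0.0], [0.0, 0.001, -1.0]]
ft_force: [-0.1, -0.6, -0.1]
grip_width: 0.0856
```

move_arm(
  moves=[
    [0,0,0,0],
    [0,0,0,0],
    [0,0,0,0],
    [0,0,0,0],
    [0,0,0,0],
    [0,0,0,0],
  ],
  grip=1,
  grip_force=40,
)

```text
time_s: 10.55
position: [0.4562, 0.3685, 0.0126]
tool_rot: [[-0.124, 0.992, 0.002], [0.992, 0.124, 0.001], [0.001, 0.002, -1.0]]
ft_force: [-0.9, -1.4, 5.9]
grip_width: 0.0547
```

move_arm(
  moves=[
    [0,0,-40,0],
    [0,0,-90,0],
    [-10,5,-135,0],
    [-40,10,-160,0],
    [-85,15,-170,0],
    [-130,20,-170,0],
    [-175,25,-170,0],
    [-220,30,-170,0],
    [-265,35,-170,0],
    [-310,39,-170,0],
    [-355,39,-170,0],
    [-384,39,-170,0],
    [-384,39,-170,0],
    [-384,39,-170,0],
    [-384,39,-170,0],
  ],
)

```text
time_s: 12.05
position: [0.5416, -0.0069, 0.1815]
tool_rot: [[-0.125, 0.992, 0.0], [0.992, 0.125, 0.0], [0.0, 0.0, -1.0]]
ft_force: [-0.5, -0.0, -0.4]
grip_width: 0.0546
```

```bash
python3 wl.py w6 0.058
```

```text
t 12.05 pos [ 0.5416 -0.0069  0.1815] yaw 97.16488795853702 w 0.054563009691359424 F [-0.5094 -0.027  -0.4338]
[ 34.4 258.6] 0.83 ctr [0.5297 0.1058] sides 0.055 0.0439 yaw90 7.2
  box px [[219.0, 0.0], [296.0, 0.0], [296.0, 66.0], [219.0, 66.0]]
[260.8 257.8] 0.72 ctr [ 0.5515 -0.0846] sides 0.1117 0.132 yaw90 7.2
  box px [[189.0, 196.0], [320.0, 196.0], [320.0, 325.0], [189.0, 325.0]]
[ 8.1 77.7] 0.64 ctr [0.3987 0.102 ] sides 0.0422 0.0174 yaw90 7.9
  box px [[46.0, 0.0], [106.0, 0.0], [106.0, 27.0], [46.0, 27.0]]
[103.  253.1] 0.6 ctr [0.535  0.0554] sides 0.0545 0.0561 yaw90 7.2
  box px [[220.0, 67.0], [292.0, 67.0], [292.0, 141.0], [220.0, 141.0]]
[([245.0, 254.1], 0.91), ([105.9, 254.1], 0.8)]
```

View pics/w6.png

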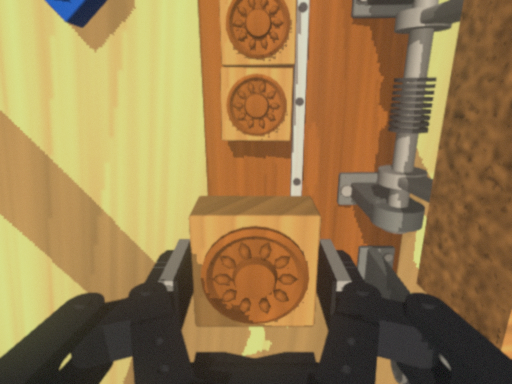

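move_arm(
  moves=[
    [2,-2,40,0],
    [2,-2,80,0],
    [2,-2,115,0],
    [2,-2,130,0],
    [2,-2,136,0],
    [2,-2,138,0],
    [4,-2,138,0],
    [6,-2,138,0],
    [7,-2,138,0],
    [7,-2,139,0],
    [7,-2,139,0],
  ],
)

```text
time_s: 13.3
position: [0.5392, -0.0011, 0.0427]
tool_rot: [[-0.124, 0.992, 0.001], [0.992, 0.124, 0.0], [-0.0, 0.001, -1.0]]
ft_force: [-0.4, 1.5, 0.8]
grip_width: 0.0546
```

```bash
python3 wl.py w7 0.058
```

```text
t 13.3 pos [ 0.5392 -0.0011  0.0427] yaw 97.10858739512668 w 0.05462893691498334 F [-0.415   1.4976  0.7867]
[264.4 254.5] 0.74 ctr [ 0.5393 -0.0004] sides 0.0588 0.0539 yaw90 3.8
  box px [[189.0, 325.0], [189.0, 206.0], [320.0, 206.0], [320.0, 325.0]]
[133.4 262. ] 0.6 ctr [0.5358 0.0559] sides 0.0537 0.0559 yaw90 7.1
  box px [[189.0, 63.0], [338.0, 63.0], [338.0, 208.0], [189.0, 208.0]]
[ 33.3 267. ] 0.59 ctr [0.5318 0.0934] sides 0.0203 0.0548 yaw90 3.3
  box px [[186.0, 64.0], [186.0, 0.0], [347.0, 0.0], [347.0, 64.0]]
[([244.6, 256.2], 0.74)]
```

View pics/w7.png

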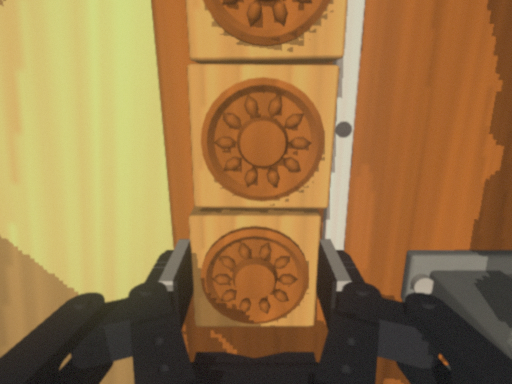

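move_arm(
  moves=[
    [0,0,0,0],
    [0,0,0,0],
    [0,0,0,0],
    [0,0,-10,0],
    [0,0,-40,0],
    [0,0,-80,0],
    [0,0,-120,0],
    [0,0,-145,0],
    [0,0,-145,0],
  ],
  grip=0,
)

```text
time_s: 14.35
position: [0.5403, -0.0015, 0.1916]
tool_rot: [[-0.124, 0.992, 0.008], [0.992, 0.124, -0.002], [-0.003, 0.007, -1.0]]
ft_force: [-0.3, 0.0, -0.2]
grip_width: 0.0853
```

```bash
python3 wl.py w8 0.058
```

```text
t 14.35 pos [ 0.5403 -0.0015  0.1916] yaw 97.10969664747817 w 0.08529818955201182 F [-0.3192  0.0009 -0.1748]
[176.4 253.5] 0.91 ctr [ 0.5393 -0.0017] sides 0.054 0.0588 yaw90 7.1
  box px [[220.0, 145.0], [284.0, 145.0], [284.0, 210.0], [220.0, 210.0]]
[12.1 82.5] 0.87 ctr [0.3973 0.106 ] sides 0.0544 0.0235 yaw90 7.9
  box px [[43.0, 0.0], [118.0, 0.0], [118.0, 35.0], [43.0, 35.0]]
[107.1 253.7] 0.79 ctr [0.5348 0.0556] sides 0.056 0.0548 yaw90 4.4
  box px [[220.0, 144.0], [221.0, 74.0], [290.0, 75.0], [289.0, 146.0]]
[ 35.5 258.6] 0.73 ctr [0.5287 0.1093] sides 0.0548 0.0514 yaw90 7.2
  box px [[219.0, 0.0], [293.0, 0.0], [293.0, 74.0], [219.0, 74.0]]
[([171.1, 253.6], 0.87), ([37.3, 253.4], 0.83), ([110.3, 253.3], 0.7), ([112.5, 402.5], 0.49)]
```

View pics/w8.png

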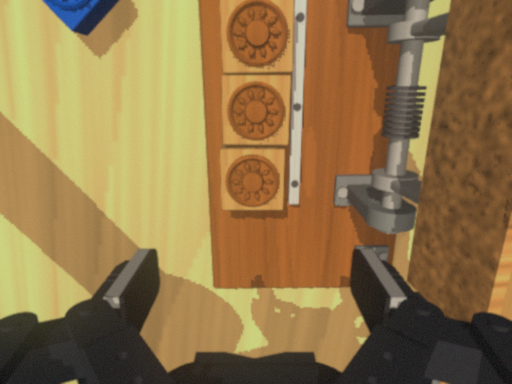

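```bash
python3 - <<'E'
from h import *
im=cv2.imread("pics/w8.png"); cv2.imwrite("pics/w8c.png",cv2.resize(im[0:220,200:320],None,fx=3.5,fy=2.7,interpolation=cv2.INTER_CUBIC))
E
```

```text
(no output)
```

View pics/w8c.png

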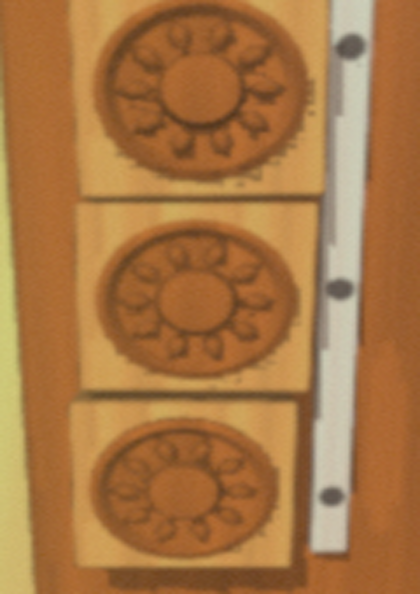

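```bash
python3 - <<'E'
from h import *
o=env.observe(); R=o["tool_rot"];p=o["position"]
for n,rc,z in [("A",(40,292.5),.058),("A f",(40,294),.038),("B",(110,289.6),.058),("B f",(110,291.5),.038),("C",(180,284),.058),("C f",(180,289.3),.038)]:
    w=at("wrist",rc,z,o); print(n,w.round(4), (R.T@(w-p)*1000).round(1))
E
```

```text
A [0.5532 0.1115 0.058 ] [109.9  28.7 128.8]
A f [0.5562 0.1144 0.038 ] [112.4  32.  148.8]
B [0.5591 0.0607 0.058 ] [ 58.7  28.3 128.8]
B f [0.563  0.0598 0.038 ] [ 57.4  31.9 148.8]
C [0.5635 0.0024 0.058 ] [  0.3  25.4 128.8]
C f [ 0.5709 -0.0024  0.038 ] [ -5.3  32.1 148.8]
```

move_arm(
  moves=[
    [0,2,40,0],
    [0,2,85,0],
    [0,2,125,0],
    [0,2,145,0],
    [0,2,148,0],
    [0,2,148,0],
    [0,2,148,0],
  ],
)

```text
time_s: 15.2
position: [0.5416, -0.0011, 0.0403]
tool_rot: [[-0.124, 0.992, 0.002], [0.992, 0.124, -0.0], [-0.001, 0.002, -1.0]]
ft_force: [-0.5, -1.6, -0.2]
grip_width: 0.0855
```

move_arm(
  moves=[
    [0,0,0,0],
    [0,0,0,0],
    [0,0,0,0],
    [0,0,0,0],
    [0,0,0,0],
    [0,0,0,0],
  ],
  grip=1,
  grip_force=20,
)

```text
time_s: 15.8
position: [0.5413, -0.001, 0.0402]
tool_rot: [[-0.124, 0.992, 0.001], [0.992, 0.124, -0.0], [-0.0, 0.001, -1.0]]
ft_force: [-1.0, 1.1, 7.4]
grip_width: 0.0553
```

move_arm(
  moves=[
    [0,0,0,0],
    [0,0,0,0],
    [0,0,0,0],
    [0,0,-10,0],
    [0,0,-40,0],
    [0,0,-80,0],
    [0,0,-120,0],
    [0,0,-145,0],
    [0,0,-145,0],
  ],
  grip=0,
)

```text
time_s: 16.7
position: [0.5423, -0.0012, 0.1886]
tool_rot: [[-0.124, 0.992, 0.008], [0.992, 0.124, -0.002], [-0.003, 0.007, -1.0]]
ft_force: [-0.5, 0.1, -0.1]
grip_width: 0.0852
```

```bash
python3 wl.py w9 0.058; python3 - <<'E'
from h import *
env.get_image("top")
im=cv2.imread("pics/w9.png"); cv2.imwrite("pics/w9c.png",cv2.resize(im[0:220,200:320],None,fx=3.5,fy=2.7,interpolation=cv2.INTER_CUBIC))
E
```

```text
t 16.7 pos [ 0.5423 -0.0012  0.1886] yaw 97.11127433981444 w 0.08519327452770642 F [-0.4887  0.1009 -0.0571]
[176.6 254. ] 0.85 ctr [ 0.5413 -0.0014] sides 0.0551 0.0583 yaw90 7.1
  box px [[219.0, 146.0], [285.0, 146.0], [285.0, 211.0], [219.0, 211.0]]
[ 36.  252.2] 0.83 ctr [0.5292 0.109 ] sides 0.0542 0.0508 yaw90 7.2
  box px [[217.0, 0.0], [291.0, 0.0], [291.0, 74.0], [217.0, 74.0]]
[ 8.6 75.5] 0.77 ctr [0.3971 0.1058] sides 0.0537 0.0226 yaw90 7.9
  box px [[38.0, 0.0], [113.0, 0.0], [113.0, 34.0], [38.0, 34.0]]
[109.2 252.1] 0.62 ctr [0.535 0.056] sides 0.0547 0.0558 yaw90 7.2
  box px [[218.0, 74.0], [288.0, 74.0], [288.0, 145.0], [218.0, 145.0]]
[([38.5, 254.1], 0.8), ([175.1, 253.4], 0.77), ([108.0, 250.9], 0.59)]
```

View pics/w9c.png

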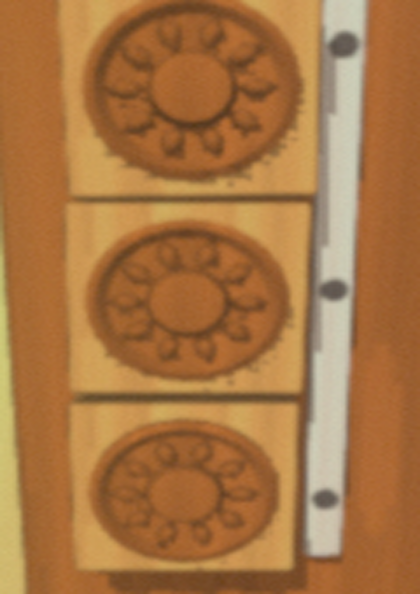

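move_arm(
  moves=[
    [-35,0,-4,0],
    [-70,0,-4,0],
    [-70,30,-4,0],
    [-70,60,-4,0],
    [-70,80,-4,0],
    [-70,90,-4,0],
    [-70,90,-4,0],
    [-70,90,-4,0],
  ],
  grip=1,
)

```text
time_s: 17.7
position: [0.6384, -0.0592, 0.1872]
tool_rot: [[-0.124, 0.992, -0.002], [0.992, 0.124, 0.001], [0.001, -0.002, -1.0]]
ft_force: [0.3, 0.5, -0.1]
grip_width: -0.0001
```

```bash
cat > sc.py <<'E'
from h import *
import sys
np.set_printoptions(precision=4,suppress=True)
t=sys.argv[1]
a=env.get_image("scene")[:,:,::-1]; b=env.get_image("top")[:,:,::-1]
A=cv2.resize(a[150:270,165:295],None,fx=4,fy=4,interpolation=cv2.INTER_CUBIC)
B=cv2.resize(b[105:225,190:260+60],None,fx=4,fy=4,interpolation=cv2.INTER_CUBIC)
B=B[:480]; A=A[:480]
cv2.imwrite(f"pics/{t}.png",cv2.resize(np.hstack([A,B]),None,fx=.75,fy=.75))
o=env.observe();print(o["time_s"],o["position"],o["ft_force"],o["grip_width"])
for n in("catch_tab","lever_handle"):
    x=env.tip_of("top",n);y=env.tip_of("scene",n)
    if x and y: print(n,x[0]["point"],x[0]["conf"],y[0]["point"],y[0]["conf"],tri(ray("top",x[0]["point"]),ray("scene",y[0]["point"])))
E
python3 sc.py s10
```

```text
17.8 [ 0.6383 -0.0593  0.188 ] [-0.4639 -0.7335 -0.0611] 9.33323386780627e-06
lever_handle [140.0, 234.8] 0.81 [215.2, 223.1] 0.84 (array([0.6676, 0.0764, 0.3172]), np.float64(0.00509900506932408))
```

View pics/s10.png

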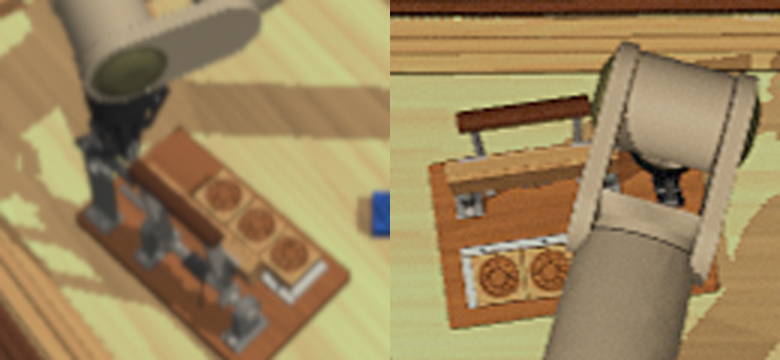

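move_arm(
  moves=[
    [-6,2,-2,0],
    [-13,2,-3,0],
    [-20,2,-5,0],
    [-27,2,-7,0],
    [-33,2,-7,0],
    [-40,2,-5,0],
    [-47,2,-3,0],
    [-53,2,2,0],
    [-58,2,6,0],
    [-62,2,11,0],
    [-66,2,16,0],
    [-68,2,19,0],
    [-68,2,20,0],
    [-68,2,20,0],
  ],
)

```text
time_s: 19.4
position: [0.6496, -0.1261, 0.1695]
tool_rot: [[-0.124, 0.992, 0.002], [0.992, 0.124, 0.0], [0.0, 0.002, -1.0]]
ft_force: [-2.0, 3.5, 6.9]
grip_width: 0.0003
```

```bash
python3 sc.py s11
```

```text
19.5 [ 0.6496 -0.1261  0.1694] [-2.6051  3.3557  6.893 ] -9.092442682181788e-05
catch_tab [150.4, 301.8] 0.54 [191.5, 187.8] 0.4 (array([ 0.6658, -0.1312,  0.1853]), np.float64(0.01077856855347135))
lever_handle [140.5, 234.7] 0.87 [238.0, 260.5] 0.58 (array([0.6409, 0.1317, 0.2545]), np.float64(0.1342299743558999))
```

View pics/s11.png

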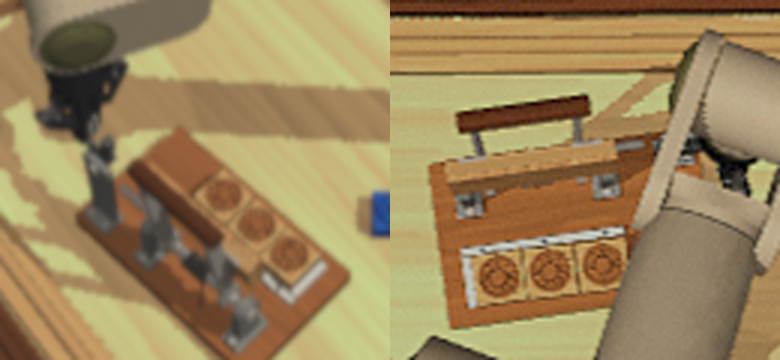

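move_arm(
  moves=[
    [0,0,-30,0],
    [0,0,-70,0],
    [0,0,-110,0],
    [0,0,-150,0],
    [0,0,-190,0],
    [20,5,-195,0],
    [50,15,-195,0],
    [80,25,-195,0],
    [110,35,-195,0],
    [135,39,-195,0],
    [135,39,-195,0],
    [135,39,-195,0],
  ],
  grip=0,
)

```text
time_s: 20.9
position: [0.6715, 0.0122, 0.3632]
tool_rot: [[-0.124, 0.992, 0.0], [0.992, 0.124, -0.0], [-0.001, 0.0, -1.0]]
ft_force: [0.6, -0.9, -0.4]
grip_width: 0.0851
```

```bash
python3 sc.py s12; python3 - <<'E'
from h import *
o=env.observe(); im=env.get_image("wrist"); cv2.imwrite("pics/w12.png",im[:,:,::-1])
print(o["position"],o["tool_rot"],[(x["point"],x["conf"]) for n in("lever_handle",) for x in env.tip_of("wrist",n)])
def W(p):
    p=np.array(p)/1000;c,s=np.cos(.1245),np.sin(.1245);return np.array([.636+c*p[0]-s*p[1],.069+s*p[0]+c*p[1],p[2]])
for n,p in [("handle",(28.4,0,299)),("hL",(28.4,64,299)),("hR",(28.4,-64,299)),("tab on",(-4,-160,200)),("tab off",(-4,-204,163)),("tab1",(-4,-198,180)),("tcp",(0,0,0))]:
    print(n,W(p),[proj(c,W(p),o)[0].round(1) for c in("top","scene","wrist")])
E
```

```text
21.0 [0.6714 0.0111 0.3632] [0.0901 0.1505 1.1379] 0.0854060056573271
catch_tab [151.1, 301.3] 0.68 [193.9, 188.5] 0.4 (array([ 0.666 , -0.1309,  0.1693]), np.float64(0.009553464444525435))
lever_handle [142.6, 231.9] 0.83 [215.8, 224.0] 0.75 (array([0.6635, 0.082 , 0.3154]), np.float64(0.002775790832389063))
[0.67138116 0.01134436 0.36330777] [[-1.22513607e-01  9.92466834e-01  1.66569910e-05]
 [ 9.92466832e-01  1.22513608e-01 -6.04738330e-05]
 [-6.20589816e-05  9.12264371e-06 -9.99999998e-01]] [([109.5, 255.4], 0.81)]
handle [0.66418018 0.07252667 0.299     ] [array([143.1, 235.8]), array([216.3, 222.7]), array([112.5, 254.9])]
hL [0.65623275 0.13603131 0.299     ] [array([146. , 213.5]), array([229.3, 237.1]), array([ -6.8, 254.8])]
hR [0.67212761 0.00902204 0.299     ] [array([140.2, 258.1]), array([203.8, 208.7]), array([210. , 254.9])]
tab on [ 0.65189954 -0.0902583   0.2       ] [array([152.8, 290.2]), array([195.3, 198.8]), array([261.8, 224. ])]
tab off [ 0.6573634  -0.13391773  0.163     ] [array([153. , 303.1]), array([193.2, 191.5]), array([278.8, 227.8])]
tab1 [ 0.65661833 -0.12796417  0.18      ] [array([152.3, 301.8]), array([191.7, 192.1]), array([282.5, 226.5])]
tcp [0.636 0.069 0.   ] [array([167.4, 239.9]), array([248.5, 231.3]), array([ 96.9, 235.6])]
```

View pics/s12.png

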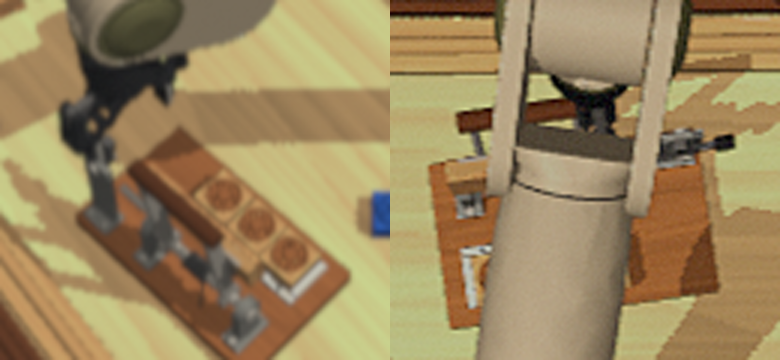

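View pics/w12.png

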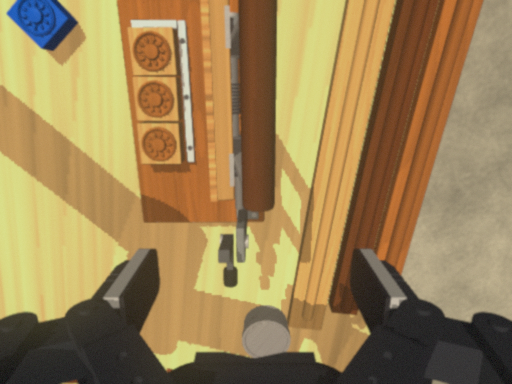

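move_arm(
  moves=[
    [30,1,0,0],
    [62,2,0,0],
    [62,2,30,0],
    [62,2,60,0],
    [62,2,80,0],
    [62,2,83,0],
    [62,2,83,0],
  ],
)

```text
time_s: 22.0
position: [0.6658, 0.0738, 0.2807]
tool_rot: [[-0.123, 0.992, -0.0], [0.992, 0.123, -0.0], [-0.0, -0.0, -1.0]]
ft_force: [-0.8, 0.3, 0.6]
grip_width: 0.0853
```

move_arm(
  moves=[
    [0,0,0,0],
    [0,0,0,0],
    [0,0,0,0],
    [0,0,0,0],
    [0,0,0,0],
    [0,0,0,0],
    [0,0,0,0],
    [0,0,0,0],
  ],
  grip=1,
  grip_force=30,
)

```text
time_s: 22.8
position: [0.6658, 0.074, 0.2808]
tool_rot: [[-0.124, 0.992, 0.001], [0.992, 0.124, -0.0], [-0.0, 0.001, -1.0]]
ft_force: [-0.1, -1.0, 3.8]
grip_width: 0.0208
```

```bash
python3 sc.py s13; python3 -c "
import numpy as np
for q in np.linspace(0,1.71,19):
    a=1.71-q; x=-205*np.cos(a);z=205*np.sin(a); print(round(q,3),round(x-28.4,0),round(203-z,0))"
```

```text
22.9 [0.6658 0.074  0.2808] [0.4837 0.5858 4.1864] 0.021119753302542826
catch_tab [153.3, 300.9] 0.42 [239.3, 260.2] 0.72 (array([ 0.6059, -0.0018,  0.0884]), np.float64(0.2905492587362734))
lever_handle [142.3, 233.2] 0.88 [216.6, 225.5] 0.71 (array([0.6626, 0.0814, 0.3094]), np.float64(0.005323430479637816))
0.0 0.0 -0.0
0.095 -19.0 -2.0
0.19 -39.0 -2.0
0.285 -58.0 0.0
0.38 -77.0 4.0
0.475 -96.0 9.0
0.57 -114.0 17.0
0.665 -131.0 26.0
0.76 -148.0 36.0
0.855 -163.0 48.0
0.95 -177.0 62.0
1.045 -190.0 77.0
1.14 -201.0 92.0
1.235 -211.0 109.0
1.33 -219.0 127.0
1.425 -225.0 145.0
1.52 -230.0 164.0
1.615 -232.0 184.0
1.71 -233.0 203.0
```

View pics/s13.png

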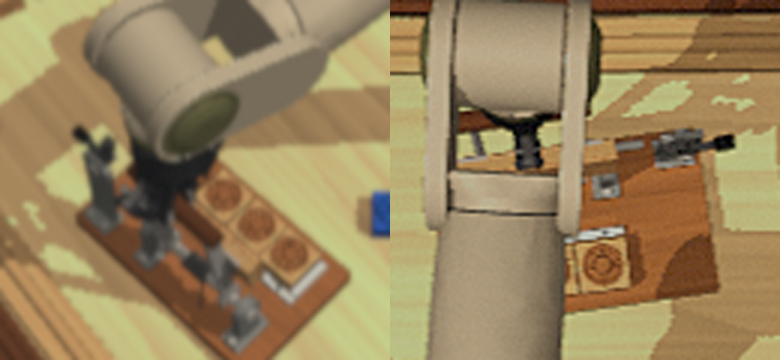

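move_arm(
  moves=[
    [0,-10,-1,0],
    [0,-20,-2,0],
    [0,-39,-2,0],
    [0,-58,0,0],
    [0,-77,4,0],
    [0,-96,9,0],
    [0,-114,17,0],
    [0,-131,26,0],
    [0,-148,36,0],
    [0,-148,36,0],
  ],
)

```text
time_s: 24.1
position: [0.5182, 0.055, 0.2442]
tool_rot: [[-0.123, 0.992, 0.001], [0.992, 0.123, -0.001], [-0.001, 0.001, -1.0]]
ft_force: [3.7, -2.9, 5.2]
grip_width: 0.0209
```

```bash
python3 sc.py s14
```

```text
24.2 [0.5194 0.0552 0.245 ] [ 1.3048 -3.7017  6.5889] 0.020717056801636588
catch_tab [137.8, 351.7] 0.67 [131.8, 201.8] 0.61 (array([ 0.6098, -0.1819,  0.4541]), np.float64(0.1070985826465204))
```

View pics/s14.png

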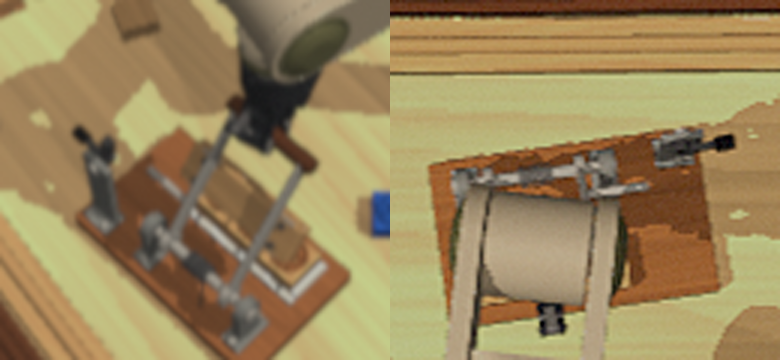

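move_arm(
  moves=[
    [0,-15,12,0],
    [0,-29,26,0],
    [0,-42,41,0],
    [0,-53,56,0],
    [0,-63,73,0],
    [0,-71,91,0],
    [0,-77,109,0],
    [0,-82,128,0],
    [0,-84,148,0],
    [0,-85,158,0],
    [0,-85,164,0],
    [0,-85,167,0],
    [0,-85,167,0],
    [0,-85,167,0],
  ],
  grip_force=60,
)

```text
time_s: 25.8
position: [0.4342, 0.0443, 0.0775]
tool_rot: [[-0.125, 0.992, -0.002], [0.992, 0.125, -0.002], [-0.002, -0.002, -1.0]]
ft_force: [-5.8, -8.6, 9.2]
grip_width: 0.02
```

```bash
python3 sc.py s15
```

```text
25.9 [0.4342 0.0443 0.0775] [ -6.9644 -11.1001   9.6072] 0.020494906203711773
catch_tab [152.0, 301.9] 0.4 [193.4, 191.7] 0.45 (array([ 0.6592, -0.1292,  0.1697]), np.float64(0.0005216124689542102))
lever_handle [173.1, 158.4] 0.75 [200.6, 269.8] 0.76 (array([0.5764, 0.2272, 0.5108]), np.float64(0.06399068268164033))
```

View pics/s15.png

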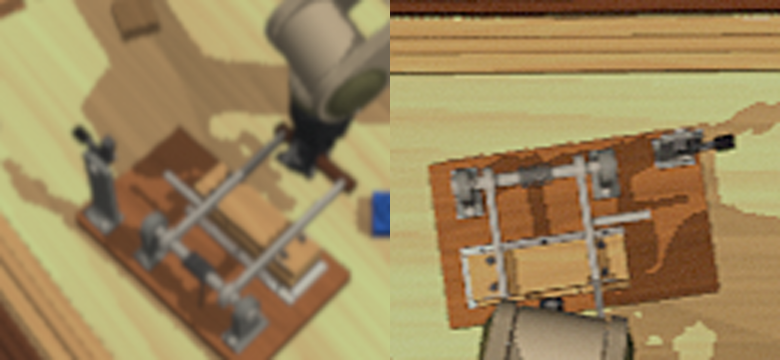

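move_arm(
  moves=[
    [-1,-1,1,0],
    [-2,-2,2,0],
    [-2,-2,3,0],
    [-2,-2,4,0],
    [-2,-2,4,0],
    [-2,-2,4,0],
  ],
  grip_force=80,
)

```text
time_s: 26.7
position: [0.4342, 0.0442, 0.0741]
tool_rot: [[-0.124, 0.992, 0.003], [0.992, 0.124, 0.002], [0.002, 0.004, -1.0]]
ft_force: [1.6, 9.4, 10.4]
grip_width: 0.0204
```

move_arm(
  moves=[
    [1,0,1,0],
    [1,0,2,0],
    [1,0,3,0],
    [1,0,4,0],
    [1,0,4,0],
    [1,0,4,0],
  ],
)

```text
time_s: 27.3
position: [0.4342, 0.0442, 0.0703]
tool_rot: [[-0.124, 0.992, 0.004], [0.992, 0.124, 0.0], [-0.0, 0.004, -1.0]]
ft_force: [-1.4, 1.0, 12.9]
grip_width: 0.0202
```

```bash
python3 sc.py s16; python3 - <<'E'
from h import *
o=env.observe(); im=env.get_image("wrist"); cv2.imwrite("pics/w16.png",im[:,:,::-1])
E
```

```text
27.4 [0.4342 0.0442 0.0703] [-2.1284  1.6381 12.998 ] 0.020355645194933623
catch_tab [153.0, 300.8] 0.52 [195.4, 188.9] 0.65 (array([ 0.6637, -0.1318,  0.1547]), np.float64(0.012716034071843104))
```

View pics/w16.png

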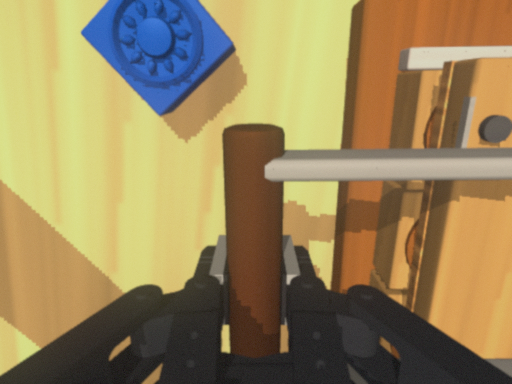

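move_arm(
  moves=[
    [0,0,0,0],
    [0,0,0,0],
    [0,0,1,0],
    [0,0,2,0],
    [0,0,3,0],
    [0,0,3,0],
    [0,0,3,0],
  ],
  grip_force=120,
)

```text
time_s: 28.35
position: [0.4342, 0.0438, 0.0682]
tool_rot: [[-0.126, 0.992, 0.004], [0.992, 0.126, -0.001], [-0.002, 0.004, -1.0]]
ft_force: [-2.3, 1.8, 27.4]
grip_width: 0.0195
```

```bash
python3 sc.py s17; python3 - <<'E'
from h import *
im=env.get_image("scene")[:,:,::-1]; cv2.imwrite("pics/s17c.png",cv2.resize(im[185:260,195:290],None,fx=8,fy=8,interpolation=cv2.INTER_CUBIC))
E
```

```text
28.45 [0.4342 0.0437 0.0682] [-3.3206  0.3045 27.9243] 0.019599801017807224
catch_tab [241.5, 99.8] 0.73 [190.9, 189.7] 0.53 (array([0.602 , 0.2408, 0.7627]), np.float64(0.42542931503082027))
lever_handle [192.8, 243.0] 0.6 [204.0, 269.8] 0.78 (array([0.5087, 0.0776, 0.2264]), np.float64(0.06051876810901637))
```

View pics/s17c.png

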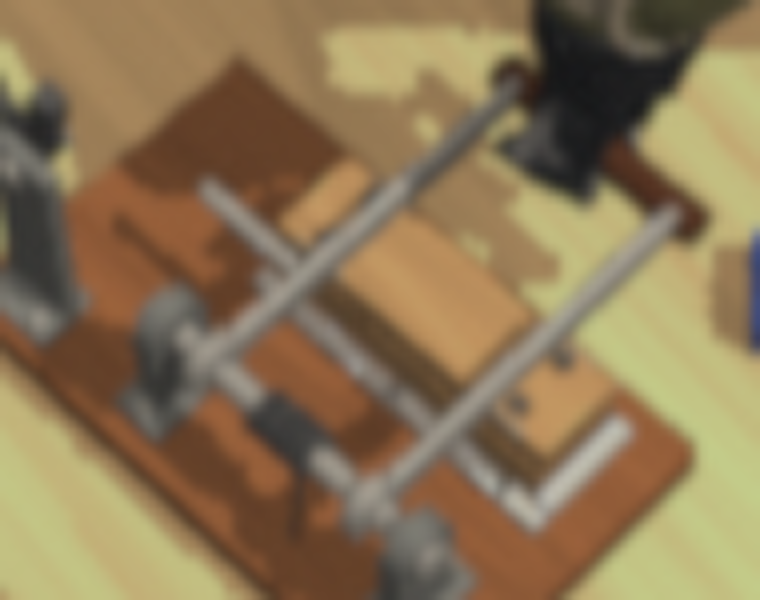

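move_arm(
  moves=[
    [0,0,1,0],
    [0,0,1,0],
    [0,0,1,0],
    [0,0,1,0],
    [0,0,1,0],
    [0,0,1,0],
    [0,0,1,0],
    [0,0,1,0],
  ],
)

```text
time_s: 29.5
position: [0.4342, 0.0437, 0.0681]
tool_rot: [[-0.128, 0.992, 0.005], [0.992, 0.128, -0.002], [-0.003, 0.004, -1.0]]
ft_force: [-7.3, -0.4, 41.4]
grip_width: 0.0193
```

```bash
python3 - <<'E'
from h import *
o=env.observe(); im=env.get_image("wrist"); cv2.imwrite("pics/w18.png",im[:,:,::-1]); print(o["position"],o["ft_force"])
o=env.observe();print(o["time_s"],o["ft_force"])
b=env.get_image("top")[:,:,::-1]; cv2.imwrite("pics/t18.png",cv2.resize(b[130:215,190:310],None,fx=6,fy=6,interpolation=cv2.INTER_CUBIC))
E
```

```text
[0.43421334 0.04373423 0.06806321] [-7.25259359 -0.35524715 41.44699823]
29.55 [-7.76389081 -0.08297917 40.99778534]
```

View pics/w18.png

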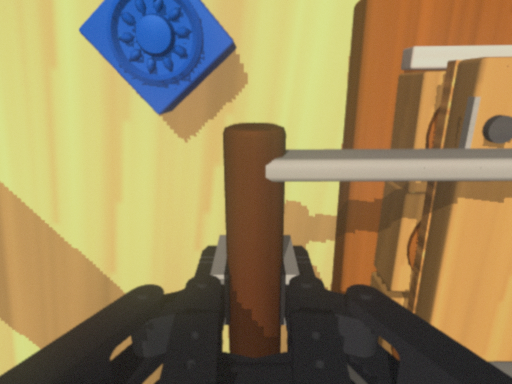

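View pics/t18.png

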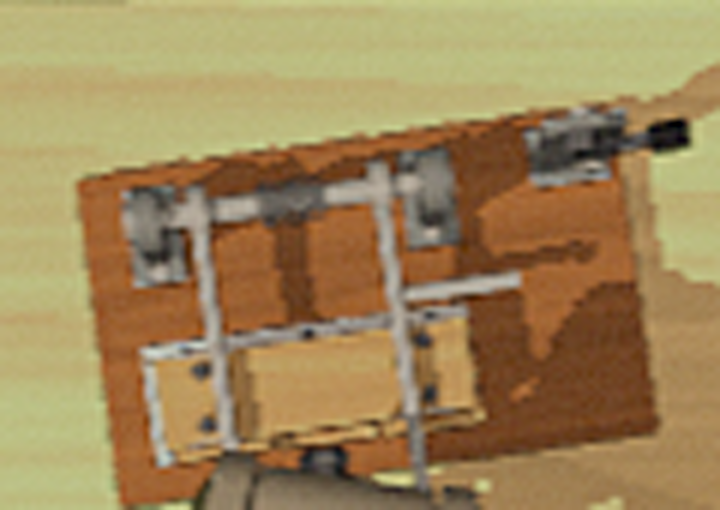

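move_arm(
  moves=[
    [0,0,-0.8,0],
    [0,0,-0.8,0],
    [0,0,-0.8,0],
    [0,0,-0.8,0],
  ],
)

```text
time_s: 30.0
position: [0.4342, 0.0437, 0.0681]
tool_rot: [[-0.128, 0.992, 0.004], [0.992, 0.128, -0.002], [-0.002, 0.004, -1.0]]
ft_force: [-4.4, -0.5, 29.8]
grip_width: 0.0197
```

The lever has stopped against something rigid, with a steady push of about 30 N. I'm handing in now.

```bash
python3 - <<'E'
from rig import env
o=env.observe(); print(o["time_s"],o["ft_force"],o["grip_width"])
print(env.close_job())
E
```

```text
30.0 [-4.35769505 -0.45265903 29.78825119] 0.019660762253879943
the job is handed in; nothing more can be done
None
```

I handed the job in at 30.0 s with the gripper still holding the lever down on all three blocks; the hand-in gives no verdict, so I don't know yet whether it passed.

**What I did:** I set both loose rosette blocks beside block_a and pushed the last one about 2 mm nearer the fence. I then flipped the catch over with closed fingers, gripped the handle and swung the lever down, and kept it pressed.

**Last checks:**
- **Row:** Before pressing, the wrist camera put the two placed blocks about 57.7 mm apart, and block_a to the middle one about 56 mm. All looked square. I estimated the last block at 2–4 mm from the fence.
- **Catch:** The pictures show the tab lying flat, out to the right, matching where it should be at its stop. I did not measure the angle.
- **Lever:** The handle would go no lower and sat close to the level position. The push was steady at about 30 N with the 120 N grip. It briefly reached 41 N; this was through the fingers, so I backed off slightly.
- **Bystanders:** I never took the arm near them except above, and no contact showed in the forces. I did not re-measure their positions at the end.

**What disagreed or stayed unverified:**
- **Handle grip:** The handle slipped about 4 mm in the jaws during the first pressing, before I raised the grip force.
- **Camera readings:** Some network readings of the tab and handle were plainly wrong once the arm covered them, and I ignored those.
- **Block forces:** The force on each block could not be measured directly; from the handle push I estimate about 15 N each on average.

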